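# Feed a bench stop out by three clicks

### The arm

A 6-joint arm with a two-finger parallel gripper is mounted at the origin on the work surface. World frame = base frame: x ahead of the robot, y to its left, z up, the work surface at z = 0. Lengths are in mm, angles in degrees, forces in N, time in s.
With the tool pointing down it reaches from about 350 to 850 mm from the base axis. Payload 8.1 kg.
Tool frame: the origin (TCP) lies at the centre of the arm's flange, where the gripper is bolted on; the fingertips stand 173 mm ahead of it and the grasp point (between the pads) lies 155 mm ahead of it; z points along the fingers, y is the line along which they close (so a half turn about z gives the same grasp; the last joint's range is limited). The gripper opens to 85 mm and grips with 20 to 120 N. Pads are 22 mm wide; open, the fingers measure 114 mm over their backs; the gripper's body (76 mm by 85 mm) begins 54 mm behind the grasp point. The pads swing forward as they close: fully open they stand 13 mm farther back than shut.
Start: joints at [66.669, 7.471, 85.268, -0, 87.261, -4.893], TCP at [189.744, 569.214, 404.692] pointing down, gripper open.
Joint ranges: [-169.43, 169.43], [-51.17, 129.36], [1.28, 143.12], [-76.62, 256.62], [0, 156.53], [-152.29, 152.29]. Speed limits (degrees/s): [136.94, 136.94, 159.86, 180, 180, 180].

### API

Orientations are given as [roll, pitch, yaw] about the fixed x, y, z axes, in that order (R = Rz(yaw) Ry(pitch) Rx(roll)).
In Python, from bench import * gives the robot as it stands.
- The arm moves only by the shell command python3 -m jog 'ROWS' [FORCE]. ROWS is text: rows parted by semicolons, each of 7 numbers parted by spaces: the shift along the tool's x, y, z scaled (see below), then the turn, a rotation vector about the tool's x, y, z scaled (see below), then the closure, from -1 (fully open) to 1 (shut). In form: tx ty tz wx wy wz hand; .... A call has 1 to 5 rows; each row shifts and turns the commanded pose from where the row before left it, along the tool's axes as they then stand; what a row does not reach is not made up. The controller multiplies each number of a shift by 0.1 m and each number of a turn by 60 degrees. A row lasts 1/8 s, in which the tool goes at most 62.5 mm and 10.7 degrees, less where a joint would pass 70% of its speed; a pose out of reach is approached as far as the arm can. A call with a number of a shift or a turn outside -1 to 1 is refused whole. A call with a gripper value outside its range is refused whole. The fingers move at their own pace and stop on an object; FORCE is the grip in N (left out, the last holds). Time passes only in rows, so rows that do not move let the fingers close. It gives the time, the measured TCP pose, the force, the opening and the grip force at its end, in the units of the state.
- sense(): the state, without advancing time (a new reading comes with each control period).
- snapshot(name): name is "scene" or "side" or "wrist"; returns a dict with "img" (400x640x3 uint8, red, green, blue), "fx", "fy", "cx", "cy" (pixels), "dist" ([k1, k2, p1, p2, k3] as OpenCV has them; the pictures are not rectified), "extrinsics" (4x4, takes a point from camera to world coordinates). Camera axes: x right, y down, z forward; pixel columns grow to the right and rows downward; lengths in mm; the calibration is good to about 2 mm. A picture is of the moment at which its call begins. There is no depth.
- hand_in(): hands the job in; it is judged then, once.
The state is a dict: "time": time; "joint_pos": joint angles; "qd": joint speeds; "joint_efforts": joint torques, N m; "tool_pos": TCP position; "tcp_rot": TCP orientation; "ft_force": force on the tool from outside, world axes, zero at the start; "wrist_torque": the same for the moment, N m; "finger_gap": finger opening in mm; "grip_force": force on a finger pad.
Only numpy, scipy, OpenCV 4.12 (cv2) and the standard library are available. Lean on these libraries where they do the work, as an engineer would, in place of code of your own. Each camera call takes 0.05 s, during which the arm holds its last target. There are 200 camera calls.

### The job

Two micro-adjust stops are bolted to the workbench. Turn the red click-stop knob exactly three clicks clockwise (seen from above) to feed its stop out for the next cut, let it settle in that click and let go; leave the yellow knob at the click where it is.

Things in the scene. Friction and masses are not known exactly. Their poses are not given: they have to be found in the camera images.
- red_grip (a point): Red knob on a fixed aluminium stop block; a disc 60 mm across, 8 thick, and on it an upright grip bar 52 long, 16 wide, top 98 mm above the bench. Point: on the knob's vertical axis, 80 mm above the bench, inside the bar, 18 above the disc's upper face. Turns with the knob: x along the bar, y across its 16 mm (pinch along y from above), z up. White pointer line on top runs to -x.
- red_knob (a joint): Red knob's angle, rad, growing clockwise seen from above. Clicks every 0.419 rad (24 degrees), a ring of 15 white dots marks them; starts in the click at 0 (pointer at the large dot), range -1.7 to 2.95. A click takes up to 0.2 N m, then it snaps on by itself; released, it settles in the nearest click unless left right between two. Three clicks: 1.257.
- yellow_grip (a point): Same point of the same knob in yellow, on a second stop; which stands left or right varies. Not to be turned. Each stop body is 110 x 94 mm, 52 mm high, on a 150 x 110 mm foot plate, fixed, at a yaw of up to 0.5 rad; a rod with an oak pad sticks out up to 60 mm from its left (+y) side, 42 mm high at most.
- yellow_knob (a joint): Yellow knob's angle, rad, with the same clicks; starts in the click at 0 and is to stay there.

How it is judged (in metres and radians):
At the end, for the whole second after the job is handed in: The red knob rests, released, in the third click clockwise (1.257 rad, within 0.19 rad), and the yellow knob is still in its click at 0 (within 0.19 rad) (value of joint red_knob between 1.067 and 1.447 rad and velocity of joint red_knob between -0.05 and 0.05 rad/s and value of joint yellow_knob between -0.19 and 0.19 rad); the robot touches nothing.
It also fails if it takes over 38 s, if anything falls off the work surface, if the arm or the gripper's body presses on something with over 40 N, if the wrist force passes 120 N, or if a joint passes its speed limit or range.

## Working session

There is one attempt and no reset: what is moved stays moved. The work goes in short steps, Python scripts to look and compute and a shell command to move; the robot and the scene stay as the last step left them, time stands still between calls to the robot, and variables do not carry over. Pictures are saved under pics/ and viewed, at most 10 in all, crops included, and the job is handed in when it is done.

```bash
mkdir -p pics; cat > h.py <<'E'
from bench import *
import numpy as np, cv2
def snap(n,f):
    s=snapshot(n); cv2.imwrite(f,s['img'][:,:,::-1]); return s
def ray(s,uv):
    K=np.array([[s['fx'],0,s['cx']],[0,s['fy'],s['cy']],[0,0,1]])
    p=cv2.undistortPoints(np.array(uv,float).reshape(-1,1,2),K,np.array(s['dist'],float)).reshape(-1,2)
    T=np.array(s['extrinsics']); d=np.c_[p,np.ones(len(p))]@T[:3,:3].T
    return T[:3,3],d
def onz(s,uv,z):
    o,d=ray(s,uv); return o+d*((z-o[2])/d[:,2])[:,None]
def masks(s):
    h=cv2.cvtColor(s['img'],cv2.COLOR_RGB2HSV); H,S,V=h[...,0],h[...,1],h[...,2]
    return {'red':((H<6)|(H>174))&(S>150)&(V>60),'yellow':(H>20)&(H<35)&(S>150)&(V>80)}
E
python3 - <<'E'
from h import *
st=sense(); print(st['time'],st['tool_pos'],st['tcp_rot'],st['finger_gap'])
ims=[]
for n in ['scene','side']:
    s=snap(n,f'pics/{n}.png'); print(n,np.array(s['extrinsics'])[:3,3])
    for k,m in masks(s).items():
        nn,l,stt,c=cv2.connectedComponentsWithStats(m.astype(np.uint8))
        for i in range(1,nn):
            if stt[i,4]>60: print(k,stt[i],c[i],onz(s,c[i],85))
E
```

```text
0.0 [189.65521028 569.00184685 403.62061426] [-1.79893401e+02 -8.96277735e-03  1.61562367e+02] 84.93657148495042
scene [ 994.71030436 -424.40658715  590.63199522]
red [245 250  35  34 836] [261.39354067 267.76196172] [[ 588.3624274  -176.66495396   85.        ]]
yellow [334 161  27  26 525] [347.3352381  173.90095238] [[487.86404451 138.41176267  85.        ]]
side [ 150.42017663 -618.24166158  681.18065655]
red [376 242  34  38 821] [393.99756395 263.23507917] [[ 557.16809062 -180.57728333   85.        ]]
yellow [252 169  27  30 479] [265.84968685 185.33820459] [[462.32593894 133.48369121  85.        ]]
```

View pics/scene.png

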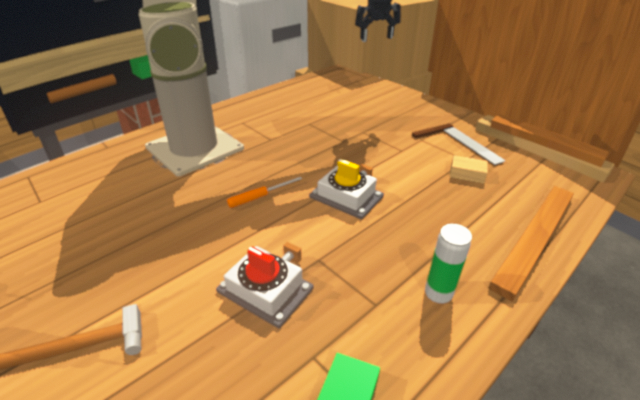

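View pics/side.png

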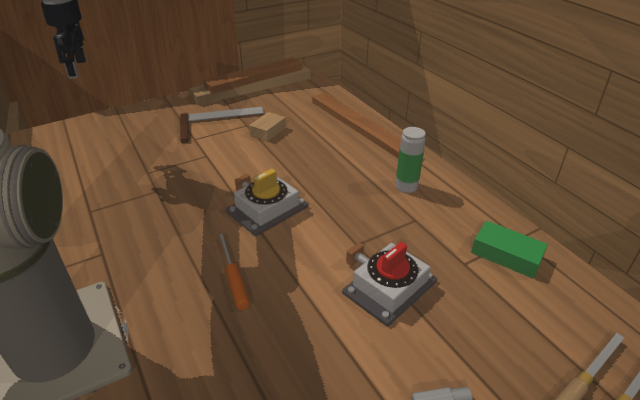

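The scene view shows the red knob at (262,268) and the yellow one at (347,174). In the side view they are at (394,263) and (266,185). Red triangulates to about (573,-178), with yellow further left. I'll move the wrist camera over red.

```bash
R="-m jog"; python3 -m jog '-.36 -.39 0 0 0 0 -1;-.36 -.39 0 0 0 0 -1;-.36 -.39 0 0 0 0 -1;-.36 -.39 0 0 0 0 -1;-.36 -.39 0 0 0 0 -1'
python3 -m jog '-.36 -.39 0 0 0 0 -1;-.36 -.39 0 0 0 0 -1;-.36 -.39 0 0 0 0 -1;-.36 -.39 0 0 0 0 -1;-.36 -.39 0 0 0 0 -1'
python3 -m jog '-.36 -.39 0 0 0 0 -1;-.36 -.39 0 0 0 0 -1;-.36 -.39 0 0 0 0 -1;-.36 -.39 0 0 0 0 -1;0 0 0 0 0 0 -1'
python3 - <<'E'
from h import *
st=sense(); print(st['time'],st['tool_pos'],st['tcp_rot'],st['joint_pos'])
s=snap('wrist','pics/w1.png'); print(np.array(s['extrinsics']))
for k,m in masks(s).items():
        nn,l,stt,c=cv2.connectedComponentsWithStats(m.astype(np.uint8))
        for i in range(1,nn):
            if stt[i,4]>60: print(k,stt[i],c[i],onz(s,c[i],85))
E
```

```text
time: 0.72
tool_pos: [299.1, 325.7, 404.3]
tcp_rot: [-180.0, -0.0, 161.6]
ft_force: [1.1, -0.3, -0.3]
finger_gap: 85.7
grip_force: 0.0
time: 1.35
tool_pos: [408.1, 83.7, 404.5]
tcp_rot: [180.0, 0.0, 161.6]
ft_force: [1.4, 0.7, 1.1]
finger_gap: 85.2
grip_force: 0.0
time: 1.98
tool_pos: [495.7, -111.1, 403.7]
tcp_rot: [-180.0, -0.1, 161.3]
ft_force: [0.4, 1.1, 0.5]
finger_gap: 85.7
grip_force: 0.0
1.975 [ 495.66307586 -111.12486602  403.68608557] [-1.79959878e+02 -8.62415199e-02  1.61335529e+02] [-1.84062826e+01 -6.83025320e+00  9.97276859e+01 -3.97804098e-02
  8.71889894e+01 -8.97398608e+01]
[[ 3.20501543e-01  8.96743135e-01  3.05172919e-01  4.15255519e+02]
 [ 9.47246615e-01 -3.02863246e-01 -1.04869938e-01 -8.54253965e+01]
 [-1.61573635e-03  3.22684992e-01 -9.46505037e-01  3.72716225e+02]
 [ 0.00000000e+00  0.00000000e+00  0.00000000e+00  1.00000000e+00]]
red [ 260  232   63   73 2961] [293.209051   263.36575481] [[ 558.04488863 -158.10486393   85.        ]]
yellow [ 585    0   55   83 3638] [615.68554151  44.09263332] [[463.43254915 127.95453903  85.        ]]
```

View pics/w1.png

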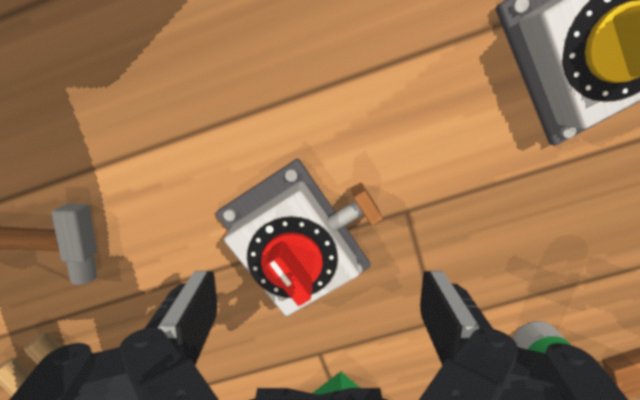

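The wrist view shows the red disc at about (292,257), the large dot at (269,229) and the pointer line from (272,262) to (292,285). Next I'll fit the dot ring to get the axis and bar yaw.

```bash
cat >> h.py <<'E'
def ring(s,c,r=60,z=53):
    g=cv2.cvtColor(s['img'],cv2.COLOR_RGB2HSV)
    m=((g[...,2]>135)&(g[...,1]<70)).astype(np.uint8)
    n,l,st,ce=cv2.connectedComponentsWithStats(m)
    P=[(ce[i],st[i,4]) for i in range(1,n) if 4<st[i,4]<90 and np.hypot(*(ce[i]-c))<r]
    W=onz(s,[p[0] for p in P],z)[:,:2]; A=np.array([p[1] for p in P])
    best=None  # robust circle: RANSAC then lsq
    from itertools import combinations
    for i in combinations(range(len(W)),3):
        M=np.c_[2*W[list(i)],np.ones(3)]
        if abs(np.linalg.det(M))<500: continue
        x=np.linalg.solve(M,(W[list(i)]**2).sum(1)); R=np.sqrt(x[2]+x[:2]@x[:2])
        ok=abs(np.hypot(*(W-x[:2]).T)-R)<1.2
        if 30<R<46 and (best is None or ok.sum()>best.sum()): best=ok
    W,A=W[best],A[best]; x=np.linalg.lstsq(np.c_[2*W,np.ones(len(W))],(W**2).sum(1),rcond=None)[0]
    R=np.sqrt(x[2]+x[:2]@x[:2]); a=np.degrees(np.arctan2(*(W-x[:2]).T[::-1]))
    o=np.argsort(a); print('centre',x[:2],'R',R); print(np.c_[a[o],A[o]].round(1).tolist())
    big=a[A.argmax()]; print('bigdot ang',big,'bar yaw',big-180)
    return x[:2],big
E
python3 - <<'E'
from h import *
s=snap('wrist','pics/w2.png'); print(sense()['tool_pos'],np.array(s['extrinsics'])[:3,3])
ring(s,(292,257))
p=onz(s,[(272,262),(292,285)],98); d=p[0]-p[1]; print('line',p,np.degrees(np.arctan2(d[1],d[0])))
E
```

```text
[ 495.01265405 -108.46523874  403.97304894] [414.79304351 -83.8938752  372.84013429]
centre [ 568.93794713 -165.77511945] R 39.09276455547334
[[-165.3, 48.0], [-141.7, 15.0], [-117.5, 15.0], [-93.2, 6.0], [-69.4, 7.0], [-45.2, 7.0], [26.4, 15.0], [50.4, 14.0], [74.7, 15.0], [99.0, 16.0], [122.6, 16.0], [146.6, 16.0], [170.6, 16.0]]
bigdot ang -165.30528316682376 bar yaw -345.30528316682376
line [[ 544.09578961 -169.73093754   98.        ]
 [ 570.9545191  -161.18481653   98.        ]] -162.34956267827673
```

```bash
python3 -m jog '-.294 -.103 .33 0 0 0 -1;-.294 -.103 .33 0 0 0 -1;-.294 -.103 .33 0 0 0 -1;0 0 0 0 0 -.138 -1;0 0 0 0 0 -.138 -1'
python3 -m jog '0 0 0 0 0 -.138 -1;0 0 0 0 0 -.138 -1;0 0 0 0 0 0 -1;0 0 0 0 0 0 -1'
python3 - <<'E'
from h import *
st=sense(); print(st['time'],st['tool_pos'],st['tcp_rot'],st['joint_pos'])
s=snap('wrist','pics/w3.png')
try: ring(s,(320,300),200)
except Exception as e: print(e)
E
```

```text
time: 2.7
tool_pos: [568.9, -163.8, 304.5]
tcp_rot: [179.9, -0.1, 178.5]
ft_force: [-1.3, 0.0, 1.2]
finger_gap: 85.5
grip_force: 0.0
time: 3.2
tool_pos: [569.0, -164.5, 305.9]
tcp_rot: [180.0, 0.0, -165.4]
ft_force: [-1.2, 0.0, 0.1]
finger_gap: 85.1
grip_force: 0.0
3.2 [ 569.03991524 -164.49389015  305.85021154] [ 1.79996669e+02  6.09708832e-03 -1.65441739e+02] [-2.10838354e+01  1.00887570e+01  9.28821809e+01  6.42381561e-03
  7.70260482e+01 -1.25643538e+02]
centre [ 568.9586008  -165.53218625] R 39.04473901782
[[-141.5, 40.0], [-117.5, 37.0], [-93.3, 24.0], [-69.4, 30.0], [-45.6, 20.0], [-21.5, 21.0], [50.5, 31.0], [74.6, 32.0], [98.6, 35.0], [122.7, 36.0], [146.6, 36.0], [170.7, 37.0]]
bigdot ang -141.4685079351399 bar yaw -321.4685079351399
```

View pics/w3.png

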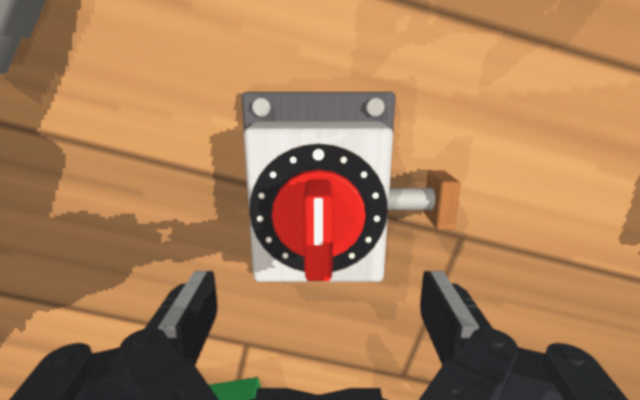

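The bar is vertical in the image and centred at (318,230) between the pads, with the large dot at (318,155). It is aligned, so I'll descend and close.

```bash
python3 -m jog '0 -.01 .22 0 0 0 -1;0 0 .22 0 0 0 -1;0 0 .21 0 0 0 -1;0 0 0 0 0 0 -1;0 0 0 0 0 0 -1'
python3 -m jog '0 0 0 0 0 0 0.6;0 0 0 0 0 0 1;0 0 0 0 0 0 1;0 0 0 0 0 0 1;0 0 0 0 0 0 1' 50
python3 -m jog '0 0 0 0 0 0 1;0 0 0 0 0 0 1'; python3 -c "
from bench import *;s=sense();print(s['tool_pos'],s['tcp_rot'],s['wrist_torque'],s['ft_force'])"
```

```text
time: 3.88
tool_pos: [569.6, -166.4, 241.3]
tcp_rot: [-180.0, 0.0, -165.3]
ft_force: [0.3, 0.8, 0.4]
finger_gap: 85.3
grip_force: 0.0
time: 4.5
tool_pos: [569.3, -165.3, 241.2]
tcp_rot: [179.9, -0.0, -165.3]
ft_force: [-3.9, 7.7, 8.5]
finger_gap: 15.3
grip_force: 49.9
time: 4.75
tool_pos: [569.2, -165.3, 241.2]
tcp_rot: [179.9, -0.0, -165.3]
ft_force: [-4.8, 6.7, 8.1]
finger_gap: 15.6
grip_force: 49.8
[ 569.24636256 -165.2939831   241.22083885] [ 1.79877132e+02 -1.54829580e-02 -1.65288507e+02] [ 1.02390601  0.5668781  -0.07185776] [-4.7673284   6.65271424  8.05153294]
```

Gripped. Turning 72° clockwise, which is +wz about the downward tool axis.

```bash
python3 -m jog '0 0 0 0 0 .12 1;0 0 0 0 0 .12 1;0 0 0 0 0 .12 1;0 0 0 0 0 .12 1;0 0 0 0 0 .12 1'
python3 -m jog '0 0 0 0 0 .12 1;0 0 0 0 0 .12 1;0 0 0 0 0 .12 1;0 0 0 0 0 .12 1;0 0 0 0 0 .12 1'
python3 -m jog '0 0 0 0 0 0 1;0 0 0 0 0 0 1;0 0 0 0 0 0 1'
python3 -c "
from h import *;s=sense();print(s['tool_pos'],s['tcp_rot'],s['wrist_torque'])
snap('side','pics/s2.png');i=cv2.imread('pics/s2.png')[160:340,290:500];cv2.imwrite('pics/s2c.png',cv2.resize(i,None,fx=3,fy=3))"
```

```text
time: 5.38
tool_pos: [569.2, -164.8, 241.2]
tcp_rot: [179.9, -0.1, 158.5]
ft_force: [-4.8, 10.2, 8.4]
finger_gap: 15.2
grip_force: 50.1
time: 6.0
tool_pos: [569.5, -164.4, 241.2]
tcp_rot: [179.9, -0.2, 122.5]
ft_force: [-1.4, 13.9, 7.6]
finger_gap: 15.0
grip_force: 50.0
time: 6.38
tool_pos: [569.5, -164.3, 241.2]
tcp_rot: [179.9, -0.2, 122.7]
ft_force: [-2.6, 12.8, 7.7]
finger_gap: 15.4
grip_force: 50.0
[ 569.4966034  -164.33779676  241.22493928] [179.90680117  -0.19140866 122.73643463] [ 1.88622267  0.52796358 -0.09450373]
```

View pics/s2c.png

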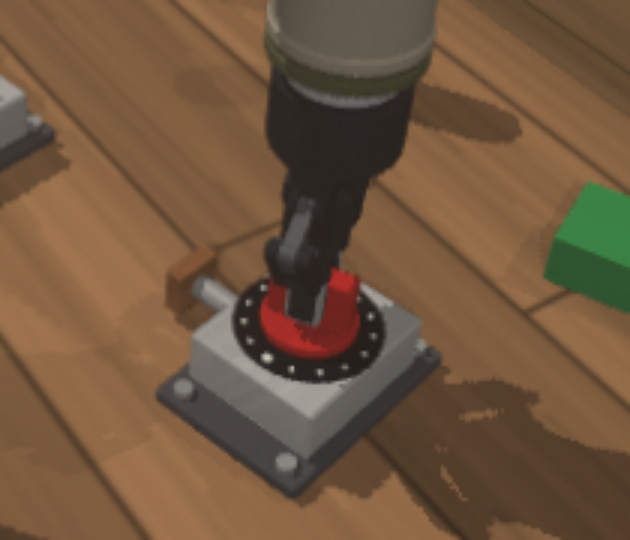

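The knob is held by the fingers at crop position (310,300) and has turned with them; tool yaw went from 194.7 to 122.7. Releasing, then backing off.

```bash
python3 -m jog '0 0 0 0 0 0 -1;0 0 0 0 0 0 -1;0 0 0 0 0 0 -1;0 0 0 0 0 0 -1;0 0 0 0 0 0 -1'
python3 -m jog '0 0 -.15 0 0 0 -1;0 0 -.25 0 0 0 -1;0 0 -.25 0 0 0 -1;0 0 0 0 0 0 -1;0 0 0 0 0 0 -1'
python3 -c "
from h import *;s=sense();print(s['tool_pos'],s['tcp_rot'],s['ft_force'])
snap('wrist','pics/w4.png');snap('scene','pics/sc2.png')
a=cv2.imread('pics/sc2.png')[140:230,290:400]
cv2.imwrite('pics/y.png',cv2.resize(a,None,fx=5,fy=5))"
```

```text
time: 7.05
tool_pos: [569.3, -166.5, 240.7]
tcp_rot: [-180.0, 0.0, 122.7]
ft_force: [0.3, 0.3, -0.1]
finger_gap: 85.6
grip_force: 0.0
time: 7.68
tool_pos: [569.2, -166.3, 305.6]
tcp_rot: [180.0, 0.0, 122.7]
ft_force: [0.1, 0.3, 0.0]
finger_gap: 85.5
grip_force: 0.0
[ 569.2282518  -166.29007169  305.60442079] [1.79999514e+02 4.03442520e-04 1.22681774e+02] [0.1210076  0.34702418 0.03215412]
```

View pics/w4.png

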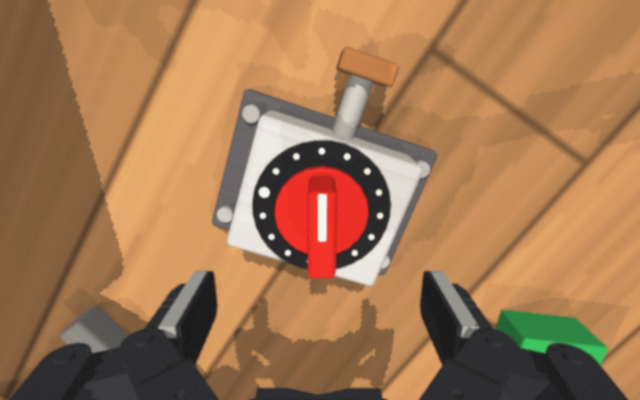

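The pointer line at (322,218) aims at the dot at (322,151). That is the third dot clockwise from the large dot at (264,192), after (276,171) and (296,157). The gripper is clear and the yellow knob was never touched.

```bash
python3 -c "
from bench import *;print(hand_in())"
```

```text
the job is handed in; nothing more can be done
None
```

I turned the red knob three clicks clockwise, confirmed by camera after letting go, left the yellow knob untouched, and handed the job in at about 8 s with the gripper clear; no verdict came back.

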